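# Clip the lid onto the sugar bowl

### The arm

A 6-joint arm with a two-finger parallel gripper is mounted at the origin on the work surface. World frame = base frame: x ahead of the robot, y to its left, z up, the work surface at z = 0. Lengths are in m, angles in rad, forces in N, time in s.
With the tool pointing down it reaches from about 0.275 to 0.85 m from the base axis. Payload 5.2 kg.
Tool frame: the origin (TCP) lies between the finger pads; the fingertips stand bot.tips_ahead ahead of it and the grasp point (between the pads) lies 6 mm ahead of it (bot.tips_ahead is the distance from the TCP to the fingertips, in m); z points along the fingers, y is the direction in which the jaws open and shut (so a half turn about z gives the same grasp; the last joint's range is limited). The gripper opens to 85 mm and grips with 20 to 120 N. Pads are 22 mm wide; open, the fingers measure 114 mm over their backs; the gripper's body (76 mm by 85 mm) begins 54 mm behind the grasp point. The pads swing forward as they close: fully open they stand 13 mm farther back than shut.
Start: joints at [-1.398, 0.259, 1.535, -0, 1.348, -0.203], TCP at [0.202, -0.512, 0.256] pointing down, gripper open.
Joint ranges: [-3.14, 3.14], [-0.91, 2.08], [0.19, 2.58], [-1.22, 4.36], [0.22, 2.71], [-3.12, 3.12]. Speed limits (rad/s): [2.57, 2.57, 3.14, 3.14, 3.14, 3.14].

### API

Orientations are given as a unit quaternion [x, y, z, w].
In Python, from station import bot gives the robot as it stands. The module is installed in compiled form; this text tells all that it offers.
- The arm moves only by the shell command python3 -m crank 'ROWS' [FORCE]. ROWS is JSON, a list of rows, each an object with "slide": the shift along the tool's x, y, z in mm, a list of three; "roll": the turn about the tool's z in degrees; "jaw": the opening, from 0 (shut) to 1 (fully open). In form: [{"slide": [x, y, z], "roll": roll, "jaw": jaw}, ...]. A call has 1 to 12 rows; each row shifts and turns the commanded pose from where the row before left it, along the tool's axes as they then stand; what a row does not reach is not made up. A row lasts 1/8 s, in which the tool goes at most 62.5 mm and 10.7 degrees, less where a joint would pass 70% of its speed; a pose out of reach is approached as far as the arm can. A call is refused whole if a number of a shift passes 62.5 or a number of a turn 10.7, either way. A call with a gripper value outside its range is refused whole. The fingers move at their own pace and stop on an object; FORCE is the grip in N (left out, the last holds). Time passes only in rows, so rows that do not move let the fingers close. It gives the time, the measured TCP pose, the force and the opening at its end, in the units of the state.
- bot.state(): the state, without advancing time (a new reading comes with each control period).
- bot.camera(name): name is "scene" or "top" or "wrist"; returns a dict with "pixels" (384x512x3 uint8, blue, green, red), "mtx" (3x3 intrinsics, pixels), "rvec" (rotation vector, rad) and "tvec" (3), from world to camera coordinates, as OpenCV has them; the wrist camera has in their place "mount" (4x4, takes a point from camera to tool coordinates, whose origin is the TCP and whose axes are the flange's). Camera axes: x right, y down, z forward; pixel columns grow to the right and rows downward; lengths in m; the calibration is good to about 2 mm. A picture is of the moment at which its call begins: read the wrist's pose just before it. There is no depth.
- bot.finish_job(): hands the job in, once; it reports no verdict.
The state is a dict: "t": time; "joint_positions": joint angles; "dq": joint speeds; "joint_torque": joint torques, N m; "position": TCP position; "ee_rot": TCP orientation; "wrist_force": force on the tool from outside, world axes, zero at the start; "wrist_torque": the same for the moment, N m; "grip_width": finger opening in m.
Only numpy, scipy, OpenCV 4.12 (cv2) and the standard library are available. Lean on these libraries where they do the work, as an engineer would, in place of code of your own. Each camera call takes 0.05 s, during which the arm holds its last target. There are 200 camera calls.

### The job

Close the sugar bowl: set its lid on with its two ends between the bowl's side clips and press it down by feel until both clips have snapped over the ends and the lid sits fully home and level, then let go. The bowl stands on a springy grass ring and sinks as you press, so push on through the snap, but never so hard that the ring is squashed flat; leave the cups, the jebena, the incense burner and the dish where they stand.

Things in the scene. Friction and masses are not known exactly. Their poses are not given: they have to be found in the camera images.
- lid: Loose cream plastic lid, about 110 g (varies). Origin: centre of its underside, z up. Round plug below (radius 40 mm at z 0, 46 mm from z 8 to 14), round flange of radius 61 mm from z 14 to 19 with a flat top, pinch rib on top. Two ends, 24 mm wide, stick out along its +y and -y to 72 mm from the centre. Same after a half turn. Starts lying upright on the mat.
- lid_rib (a point): Centre of the lid's upright pinch rib, 29 mm above the lid's origin. The rib is 14 mm thick along the lid's x, 40 mm long along its y, from z 19 to 39 of the lid. The flange beside it is bare: closed fingers can press on it 35 to 50 mm from the centre along the lid's +y or -y; the nearer the end, the less force it takes.
- lid_end_a (a point): Top outer edge of the lid's +y end (72 mm out, z 19); the other end is its mirror image at -y. Each end spans z 10 to 19 of the lid; its lower outer edge is chamfered from (66 mm out, z 10) to (72 mm out, z 17.5). When snapped, a clip's nose stands 4.5 mm in over this edge.
- bowl: Round cream plastic bowl, 60 mm tall, mouth 106 mm wide inside, 114 mm outside, with sugar lumps in it. Origin: centre of its underside (15 mm above the table when unloaded), z up. Captive in a coiled-grass ring stand that cannot shift. The springy ring lets it sink straight down as it is pressed and lifts it again; some 28 N squash the ring flat (bowl 11 mm down).
- bowl_seat (a point): On the bowl's axis, 46 mm above the bowl's origin: where the lid's origin lies when the lid is fully home, with the lid's y axis along the bowl's y axis, either way round (lid's flat top then 65 mm above the bowl's origin). A lid merely laid on the clips' noses rides some 9 mm higher.
- clip_a_nose (a point): Tip of the hooked nose (30 mm long along the bowl's x, sloped on top, flat below) of the clip at the bowl's +y side; at rest 67.5 mm from the bowl's axis and 67 mm above the bowl's origin. The clip is a sprung upright plastic arm, 30 mm wide; its thumb tab slants outward above the nose and ends 87 mm above the bowl's origin, 86 mm from the axis.
- clip_b_nose (a point): The same for the clip at the bowl's -y side.
- clip_a (a joint): Swing of the +y clip about its foot, rad: 0 at rest, positive when spread outward (about 0.12 as a lid end passes the nose). Springs back by itself. Pressing near one end of the lid takes some 14 to 22 N to snap that end in (friction varies), felt as a sudden drop of the force; pressing at the middle takes up to half as much again, at times more than the ring bears.
- clip_b (a joint): The same for the -y clip
- cup1: Bystander: small white handleless ceramic cup, 60 mm wide, 45 mm tall, on the mat between bowl and lid; origin at the centre of its underside. (Two more such cups stand on the wooden rekebot at the back left.)
- cup2: Bystander: cup like cup1, on the mat
- cup3: Bystander: cup like cup1, on the mat
- jebena: Bystander: dark clay coffee pot with spout and handle, 128 mm wide, 226 mm tall, at the right; origin at the centre of its underside
- burner: Bystander: brass-coloured incense burner on a foot, 72 mm wide, 113 mm tall, at the back, right of the middle; origin at the centre of its underside
- dish: Bystander: shallow clay dish, 96 mm wide, 20 mm tall, at the left; origin at the centre of its underside
Not all that is in view belongs to the job. There is more than one size of the lid; the job needs the middle-sized.

How it is judged:
By the outcome, as a careful person would: the job done as asked, in the order asked, and still so for the second after the job is handed in, with the robot touching nothing.
It also fails if it takes over 64 s, if anything falls off the work surface, if the arm or the gripper's body presses on something with over 40 N, if the wrist force passes 120 N, or if a joint passes its speed limit or range.

## Working session

There is one attempt and no reset: what is moved stays moved. The work goes in short steps, Python scripts to look and compute and a shell command to move; the robot and the scene stay as the last step left them, time stands still between calls to the robot, and variables do not carry over. Pictures are saved under pics/ and viewed, about 8 in all and at most 12, crops included, and the job is handed in when it is done.

```bash
mkdir -p pics; python3 - <<'E'
from station import bot
import cv2,pickle
print(bot.state(), bot.tips_ahead)
for n in ("top","scene"):
    c=bot.camera(n); pickle.dump(c,open(f"pics/{n}0.pkl","wb"))
    cv2.imwrite(f"pics/{n}0.png",cv2.resize(c["pixels"],(800,600),interpolation=cv2.INTER_CUBIC)); print(n,c["mtx"],c["rvec"],c["tvec"])
E
```

```text
{'t': 0.0, 'joint_positions': array([-1.39777479e+00,  2.59340493e-01,  1.53610459e+00,  1.47921939e-05,
        1.34799218e+00, -2.02800600e-01]), 'dq': array([ 0.00126892, -0.00027133,  0.0006272 , -0.00092456, -0.00117723,
        0.00110004]), 'joint_torque': array([-1.80979030e-03, -4.46031618e+01, -2.90570748e+01, -4.40045578e-04,
        1.20705212e-02,  3.19579124e-05]), 'position': array([ 0.20181069, -0.51111147,  0.25546737]), 'ee_rot': array([ 9.82396494e-01,  1.86805454e-01,  2.09431623e-05, -9.22096226e-04]), 'wrist_force': array([-0.7252097 ,  0.45353286,  0.14142126]), 'wrist_torque': array([ 0.01131081, -0.03575891, -0.02532665]), 'grip_width': 0.0856953158401816} 0.025
top [[466.35395864   0.         257.10982504]
 [  0.         466.35395864 194.11004233]
 [  0.           0.           1.        ]] [ 2.11165495 -2.15537735  0.15644507] [0.00654103 0.43615839 1.56496421]
scene [[426.4911827    0.         249.96799608]
 [  0.         426.4911827  202.28536635]
 [  0.           0.           1.        ]] [ 1.51818808  1.83843702 -0.91059305] [ 0.09534839 -0.19074025  1.51945203]
```

View pics/top0.png

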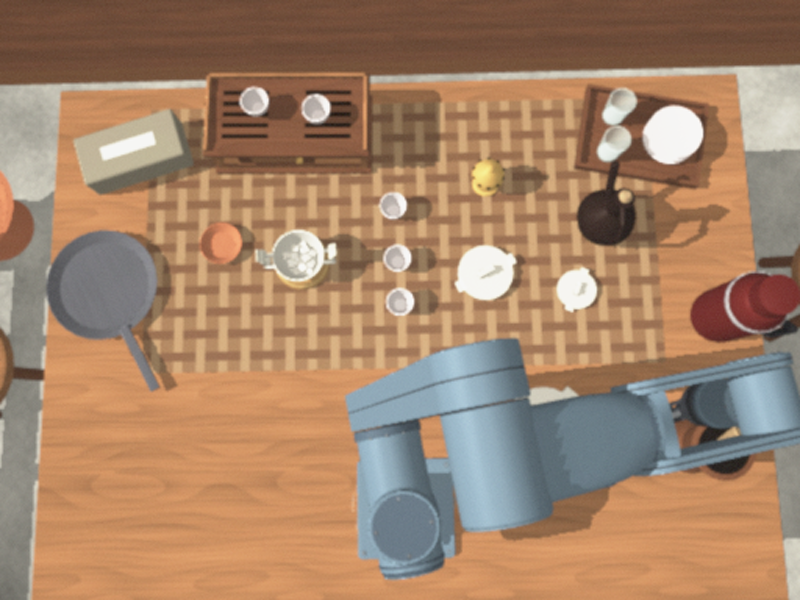

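View pics/scene0.png

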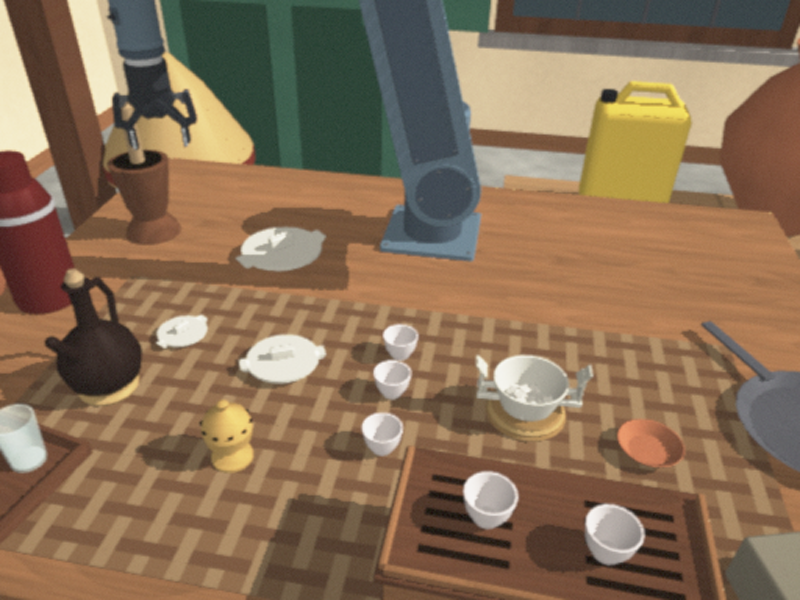

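The views show three lids, in the 800-px top view: a small one at (577,290), one at (486,273), and a large one half under the arm at (553,395). The one at (486,273) should be the middle size, with a flange 122 mm wide. I'll check that in a crop that also covers the bowl at (300,258).

```bash
cat > h.py <<'E'
import cv2,pickle,numpy as np
def ray(c,uv):
    R=cv2.Rodrigues(c["rvec"])[0]; t=np.array(c["tvec"]).ravel()
    d=R.T@np.linalg.solve(c["mtx"],[uv[0],uv[1],1.]); return -R.T@t,d
def at(c,uv,z):
    o,d=ray(c,uv); return o+d*(z-o[2])/d[2]
def proj(c,P): return cv2.projectPoints(np.float64(P).reshape(-1,1,3),np.float64(c["rvec"]),np.float64(c["tvec"]),c["mtx"],None)[0].reshape(-1,2)
def crop(img,x,y,w,h,s,f): cv2.imwrite(f,cv2.resize(img[y:y+h,x:x+w],None,fx=s,fy=s,interpolation=cv2.INTER_CUBIC))
E
python3 - <<'E'
from h import *
c=pickle.load(open("pics/top0.pkl","rb")); im=c["pixels"]
a=cv2.resize(im[145:185+10,155:225],None,fx=7,fy=7,interpolation=cv2.INTER_CUBIC)   # bowl
b=cv2.resize(im[150:200,280:392],None,fx=7,fy=7,interpolation=cv2.INTER_CUBIC)
o=np.zeros((600,800,3),np.uint8); 
a=cv2.resize(im[143:193,155:225],None,fx=6,fy=6,interpolation=cv2.INTER_CUBIC); b=cv2.resize(im[150:200,280:392],None,fx=6,fy=6,interpolation=cv2.INTER_CUBIC)
o[:300,:420]=a; o[300:600,:672]=b
cv2.imwrite("pics/crop1.png",o)
for p in [(486,273),(577,290),(300,258)]: print(at(c,np.array(p)*.64,.02))
E
```

```text
[ 0.5027806  -0.19117993  0.02      ]
[ 0.45997072 -0.39091884  0.02      ]
[0.54625671 0.22379362 0.02      ]
```

View pics/crop1.png

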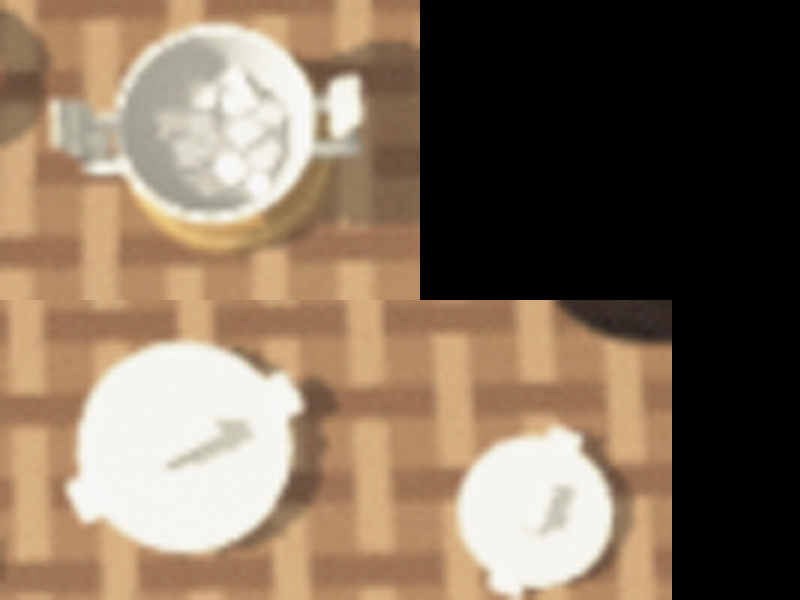

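The crop confirms the choice. The lid at crop (185,448) measures about 36 px, or roughly 120 mm, so it is the middle one; the right-hand one is about 85 mm. Its ends are at (293,387) and (76,504). The bowl rim is centred at (217,124), with the tab ends at about (360,105) and (52,124).

```bash
python3 - <<'E'
from h import *
c=pickle.load(open("pics/top0.pkl","rb"))
f=lambda p,ox,oy:((p[0]+.5)/6-.5+ox,(p[1]+.5)/6-.5+oy)
L=lambda p,z:at(c,f((p[0],p[1]-300),280,150),z)
B=lambda p,z:at(c,f(p,155,143),z)
print("lid c",L((185,448),.02)); a,b=L((293,387),.02),L((76,504),.02)
print("ends",a,b,"mid",(a+b)/2,"len",np.linalg.norm(a-b),"yaw of y axis",np.degrees(np.arctan2(*(a-b)[[1,0]])))
print("diam",np.linalg.norm(L((77,448),.02)-L((293,448),.02)))
print("bowl c",B((217,124),.075),"diam",np.linalg.norm(B((116,124),.075)-B((318,124),.075)))
a,b=B((52,124),.102),B((362,105),.102)
print("tabs",a,b,(a+b)/2,np.linalg.norm(a-b),np.degrees(np.arctan2(*(a-b)[[1,0]])))
from station import bot
s=bot.state(); from scipy.spatial.transform import Rotation as R
print(R.from_quat(s["ee_rot"]).as_matrix().round(3)); w=bot.camera("wrist"); print(w["mount"],w["mtx"])
E
```

```text
lid c [ 0.50449474 -0.1890773   0.02      ]
ends [ 0.53926019 -0.25314491  0.02      ] [ 0.47288457 -0.12490305  0.02      ] mid [ 0.50607238 -0.18902398  0.02      ] len 0.144401172779414 yaw of y axis -62.63475023334297
diam 0.12508854848744702
bowl c [0.54033094 0.21968351 0.075     ] diam 0.11417226515559777
tabs [0.53614297 0.30717703 0.102     ] [0.54305383 0.13500677 0.102     ] [0.5395984 0.2210919 0.102    ] 0.17230890004188168 92.29859923360087
[[ 0.93   0.367 -0.   ]
 [ 0.367 -0.93   0.002]
 [ 0.    -0.002 -1.   ]]
[[ 3.39648299e-04 -9.49166954e-01 -3.14772900e-01  8.11730454e-02]
 [ 9.99999917e-01  3.93096154e-04 -1.06316675e-04  2.99498677e-04]
 [ 2.24648291e-04 -3.14772837e-01  9.49167009e-01 -1.17612065e-01]
 [ 0.00000000e+00  0.00000000e+00  0.00000000e+00  1.00000000e+00]] [[341.50400676   0.         250.65113225]
 [  0.         341.50400676 184.00050931]
 [  0.           0.           1.        ]]
```

The measurements agree: lid centre (0.505,-0.189) with its y axis at 117.4°, bowl (0.540,0.220) with its y axis at about 92.3°, and all sizes match. Now moving to above the lid.

```bash
python3 -m crank '[{"slide":[50,-23.5,0],"roll":0,"jaw":1},{"slide":[50,-23.5,0],"roll":0,"jaw":1},{"slide":[50,-23.5,0],"roll":0,"jaw":1},{"slide":[50,-23.5,0],"roll":0,"jaw":1},{"slide":[50,-23.5,0],"roll":0,"jaw":1},{"slide":[50,-23.5,0],"roll":0,"jaw":1},{"slide":[50,-23.5,0],"roll":0,"jaw":1},{"slide":[50,-23.5,0],"roll":0,"jaw":1}]' && python3 -m crank '[{"slide":[0,0,8],"roll":-10.65,"jaw":0.6},{"slide":[0,0,8],"roll":-10.65,"jaw":0.6},{"slide":[0,0,8],"roll":-10.65,"jaw":0.6},{"slide":[0,0,8],"roll":-10.65,"jaw":0.6},{"slide":[0,0,8],"roll":-10.65,"jaw":0.6},{"slide":[0,0,8],"roll":-10.65,"jaw":0.6},{"slide":[0,0,8],"roll":-10.65,"jaw":0.6},{"slide":[0,0,8],"roll":-10.65,"jaw":0.6},{"slide":[0,0,8],"roll":-10.65,"jaw":0.6},{"slide":[0,0,0],"roll":0,"jaw":0.6},{"slide":[0,0,0],"roll":0,"jaw":0.6}]'
cat >> h.py <<'E'
def wcam(bot):
    from scipy.spatial.transform import Rotation as Rn
    s=bot.state(); c=bot.camera("wrist"); T=np.eye(4); T[:3,:3]=Rn.from_quat(s["ee_rot"]).as_matrix(); T[:3,3]=s["position"]
    M=np.linalg.inv(T@np.array(c["mount"])); c["rvec"]=cv2.Rodrigues(M[:3,:3])[0]; c["tvec"]=M[:3,3]; c["s"]=s; return c
def yaw(s):
    from scipy.spatial.transform import Rotation as Rn
    m=Rn.from_quat(s["ee_rot"]).as_matrix(); return np.degrees(np.arctan2(m[1,0],m[0,0])),m
E
python3 - <<'E'
from h import *
from station import bot
c=wcam(bot); pickle.dump(c,open("pics/w1.pkl","wb")); s=c["s"]; print(s["position"],yaw(s)[0],s["joint_positions"],s["grip_width"],s["t"])
cv2.imwrite("pics/w1.png",cv2.resize(c["pixels"],(768,576),interpolation=cv2.INTER_CUBIC))
E
```

```text
t: 1.15
position: [0.5059, -0.1884, 0.2562]
ee_rot: [0.982, 0.187, -0.0, -0.0]
wrist_force: [0.3, -0.3, 0.2]
grip_width: 0.0854
t: 2.52
position: [0.505, -0.19, 0.1844]
ee_rot: [0.521, 0.853, -0.0, -0.0]
wrist_force: [-0.6, -0.9, 0.4]
grip_width: 0.0511
[ 0.50500941 -0.18996718  0.18443011] 117.17286607506117 [-5.66610377e-01  2.99494411e-01  1.66421446e+00 -1.17481718e-05
  1.17789914e+00 -1.04086186e+00] 0.05109825026240833 2.525
```

View pics/w1.png

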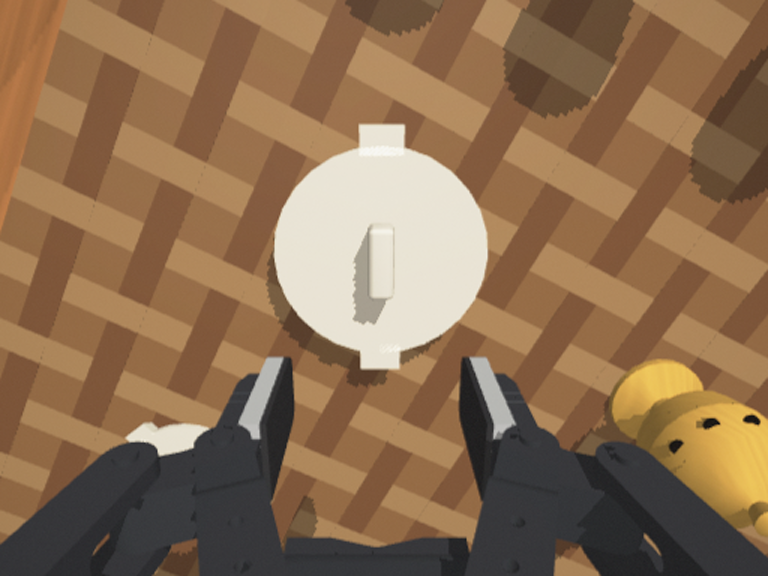

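In the wrist view the lid is well aligned, with end edges at (382,124) and (380.5,369) and the rib at (381,261). Next I'll compute the correction.

```bash
python3 - <<'E'
from h import *
c=pickle.load(open("pics/w1.pkl","rb")); s=c["s"]; y,m=yaw(s)
f=lambda u,v:((u+.5)/1.5-.5,(v+.5)/1.5-.5)
a,b=at(c,f(382,124),.021),at(c,f(380.5,369),.021); l,r=at(c,f(274,249),.021),at(c,f(488,249),.021)
print(a,b,(a+b)/2,np.linalg.norm(a-b),np.linalg.norm(l-r),(l+r)/2,np.degrees(np.arctan2(*(b-a)[[1,0]])),y)
print("rib",at(c,f(381,261),.041)); print("delta tool",m.T@((a+b)/2-s["position"])*1000)
E
```

```text
[ 0.47513619 -0.12456192  0.021     ] [ 0.54075455 -0.25318316  0.021     ] [ 0.50794537 -0.18887254  0.021     ] 0.14439249281058908 0.12151181318072526 [ 0.50594064 -0.18526003  0.021     ] -62.97080659042006 117.17286607506117
rib [ 0.50633739 -0.18635241  0.041     ]
delta tool [ -0.36823107   3.1146257  163.43005084]
```

```bash
python3 -m crank '[{"slide":[0.5,3,30],"roll":0,"jaw":0.6},{"slide":[0,0,40],"roll":0,"jaw":0.6},{"slide":[0,0,40],"roll":0,"jaw":0.6},{"slide":[0,0,22],"roll":0,"jaw":0.6},{"slide":[0,0,0],"roll":0,"jaw":0.6},{"slide":[0,0,0],"roll":0,"jaw":0},{"slide":[0,0,0],"roll":0,"jaw":0},{"slide":[0,0,0],"roll":0,"jaw":0},{"slide":[0,0,0],"roll":0,"jaw":0},{"slide":[0,0,0],"roll":0,"jaw":0}]' 50
```

```text
t: 3.82
position: [0.5084, -0.1887, 0.0539]
ee_rot: [0.52, 0.854, -0.0, 0.002]
wrist_force: [-0.9, 0.6, 6.4]
grip_width: 0.0125
```

```bash
python3 -m crank '[{"slide":[0,0,-20],"roll":0,"jaw":0},{"slide":[0,0,-40],"roll":0,"jaw":0},{"slide":[0,0,-40],"roll":0,"jaw":0},{"slide":[0,0,-40],"roll":0,"jaw":0},{"slide":[20,12.4,0],"roll":0,"jaw":0},{"slide":[45,27.8,0],"roll":0,"jaw":0},{"slide":[45,27.8,0],"roll":0,"jaw":0},{"slide":[45,27.8,0],"roll":0,"jaw":0},{"slide":[45,27.8,0],"roll":0,"jaw":0},{"slide":[45,27.8,0],"roll":0,"jaw":0},{"slide":[45,27.8,0],"roll":0,"jaw":0},{"slide":[44,26.8,0],"roll":0,"jaw":0}]' && python3 -m crank '[{"slide":[15,9.3,0],"roll":0,"jaw":0},{"slide":[0,0,0],"roll":8.3,"jaw":0},{"slide":[0,0,0],"roll":8.3,"jaw":0},{"slide":[0,0,0],"roll":8.3,"jaw":0},{"slide":[0,0,0],"roll":0,"jaw":0},{"slide":[0,0,0],"roll":0,"jaw":0}]'
python3 - <<'E'
from h import *
from station import bot
c=wcam(bot); pickle.dump(c,open("pics/w2.pkl","wb")); s=c["s"]; print(s["position"],yaw(s)[0],s["grip_width"],s["t"])
for n in("top","scene"): pickle.dump(bot.camera(n),open(f"pics/{n}2.pkl","wb"))
t=pickle.load(open("pics/scene2.pkl","rb")); 
o=np.zeros((600,800,3),np.uint8); w=cv2.resize(c["pixels"],(448,336)); o[:336,:448]=w
uv=proj(t,[.54,.22,.12])[0].astype(int); print(uv)
x,y=max(uv[0]-50,0),max(uv[1]-38,0); k=cv2.resize(t["pixels"][y:y+75,x:x+100],None,fx=3.5,fy=3.5,interpolation=cv2.INTER_CUBIC); o[:k.shape[0],450:450+k.shape[1]]=k[:,:350]
t=pickle.load(open("pics/top2.pkl","rb")); k=cv2.resize(t["pixels"][135:200,140:250],None,fx=4,fy=4,interpolation=cv2.INTER_CUBIC); o[338:598,:440]=k
cv2.imwrite("pics/v2.png",o)
cv2.imwrite("pics/w2.png",cv2.resize(c["pixels"],(768,576),interpolation=cv2.INTER_CUBIC))
E
```

```text
t: 5.32
position: [0.5365, 0.205, 0.1926]
ee_rot: [0.52, 0.854, 0.0, 0.0]
wrist_force: [0.7, -1.2, -0.9]
grip_width: 0.0124
t: 6.08
position: [0.5381, 0.2203, 0.1924]
ee_rot: [0.691, 0.723, -0.0, 0.0]
wrist_force: [-0.7, 0.4, -0.6]
grip_width: 0.0124
[0.53806659 0.22034629 0.19238745] 92.6074343964024 0.012438071809933096 6.075
[342 226]
```

View pics/w2.png

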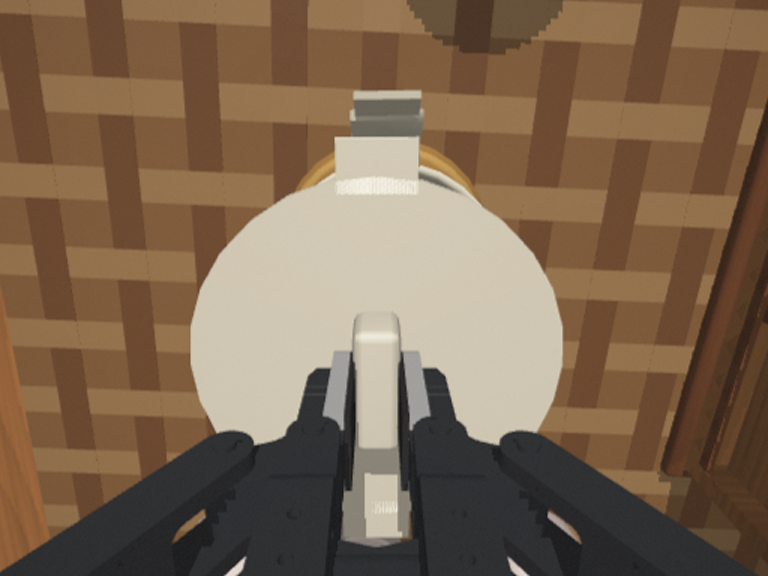

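The lid is held level. Its far end is at (377,137), and the clip A tab top edge runs from (354,92) to (421,92). Next I'll work out positions.

```bash
python3 - <<'E'
from h import *
c=pickle.load(open("pics/w2.pkl","rb")); s=c["s"]; y,m=yaw(s); p=s["position"]
f=lambda u,v:((u+.5)/1.5-.5,(v+.5)/1.5-.5)
e=at(c,f(377,137),.1595); l,r=at(c,f(191,345),.1595),at(c,f(563,345),.1595)
print("end tool",m.T@(e-p)*1e3,"sides",(m.T@(l-p)*1e3),(m.T@(r-p))*1e3)
print("end width",np.linalg.norm(at(c,f(335,137),.1595)-at(c,f(419,137),.1595)))
e1,e2=at(c,f(335,137),.1595),at(c,f(419,137),.1595); print("end angle tool",np.degrees(np.arctan2(*(m.T@(e2-e1))[:2])))
for pl,pr,z in [((354,92),(421,92),.102)]:
    a,b=at(c,f(*pl),z),at(c,f(*pr),z); mid=(a+b)/2
    print("tab",mid,"tool",m.T@(mid-p)*1e3,"w",np.linalg.norm(a-b),"tool dir deg",np.degrees(np.arctan2(*(m.T@(b-a))[:2])))
    for yy in (90,91,92,93): 
        d=np.array([np.cos(np.radians(yy)),np.sin(np.radians(yy))]); print(yy,"bowl c",mid[:2]-d*.086)
E
```

```text
end tool [72.40559388  0.67605311 32.87755165] sides [  7.26600423 -59.52421335  32.88966238] [ 7.36071715 60.93839316 32.88316211]
end width 0.023847887326782304
end angle tool 0.022387876010247526
tab [0.5388589  0.30637744 0.102     ] tool [85.91834667  4.7101378  90.37549527] w 0.025605605464826833 tool dir deg 0.018201393862524506
90 bowl c [0.5388589  0.22037744]
91 bowl c [0.5403598  0.22039054]
92 bowl c [0.54186025 0.22042983]
93 bowl c [0.54335979 0.2204953 ]
```

View pics/v2.png

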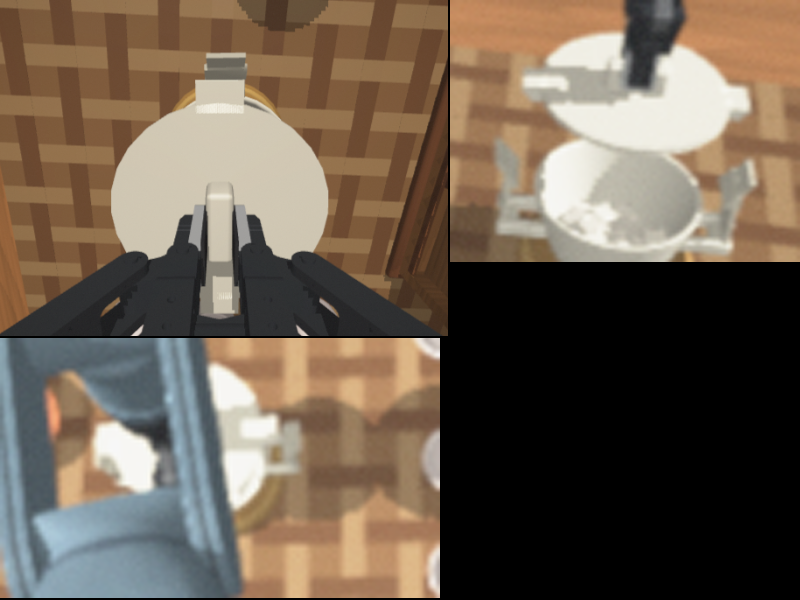

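The tab edge is parallel to the lid end, so the yaw matches. The lid needs to move about 3.7 mm along tool +y. I'll shift it, lower it, and check from near.

```bash
python3 -m crank '[{"slide":[-0.4,3.7,10],"roll":0,"jaw":0},{"slide":[0,0,15],"roll":0,"jaw":0},{"slide":[0,0,15],"roll":0,"jaw":0},{"slide":[0,0,0],"roll":0,"jaw":0},{"slide":[0,0,0],"roll":0,"jaw":0}]'
python3 - <<'E'
from h import *
from station import bot
c=wcam(bot); pickle.dump(c,open("pics/w3.pkl","wb")); s=c["s"]; print(s["position"],yaw(s)[0],s["wrist_force"],s["t"])
t=bot.camera("scene"); pickle.dump(t,open("pics/scene3.pkl","wb"))
o=np.zeros((600,800,3),np.uint8)
o[:300,:600]=cv2.resize(c["pixels"][20:170,100:400],None,fx=2,fy=2,interpolation=cv2.INTER_CUBIC)
o[302:302+298,:500]=cv2.resize(t["pixels"][195:275,275:409],(500,298),interpolation=cv2.INTER_CUBIC)
cv2.imwrite("pics/v3.png",o)
E
```

```text
t: 6.85
position: [0.5418, 0.2206, 0.1522]
ee_rot: [0.692, 0.722, -0.0, -0.0]
wrist_force: [-0.6, -0.2, -1.5]
grip_width: 0.0122
[0.54184117 0.22060072 0.15220526] 92.48509097812395 [-0.60545543 -0.24959988 -1.48593746] 6.85
```

View pics/v3.png

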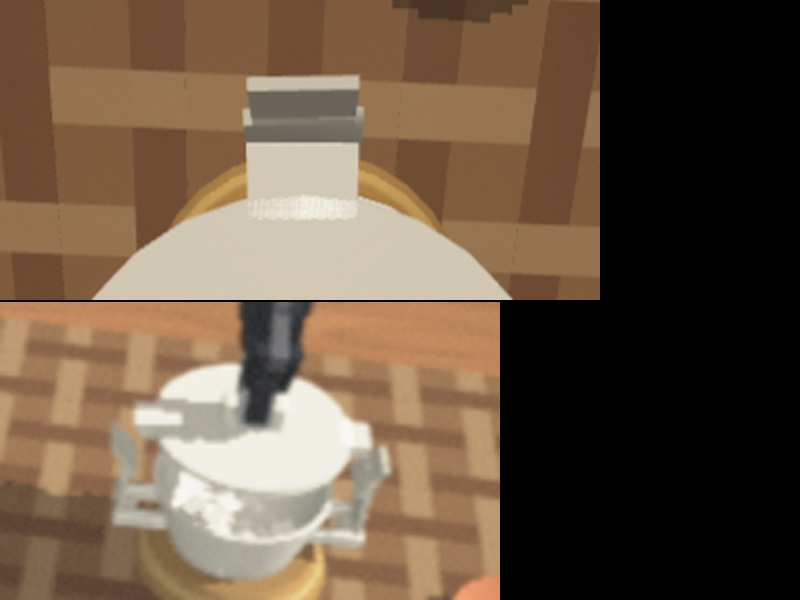

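The lid end spans (247–358) and the tab (247–360), so it is centred. Next I'll lower it onto the noses by feel; contact is expected at TCP z of about 0.122.

```bash
python3 -m crank '[{"slide":[0,0,12],"roll":0,"jaw":0},{"slide":[0,0,10],"roll":0,"jaw":0},{"slide":[0,0,5],"roll":0,"jaw":0},{"slide":[0,0,0],"roll":0,"jaw":0}]'; python3 -m crank '[{"slide":[0,0,2],"roll":0,"jaw":0},{"slide":[0,0,0],"roll":0,"jaw":0}]';python3 -m crank '[{"slide":[0,0,1.5],"roll":0,"jaw":0},{"slide":[0,0,0],"roll":0,"jaw":0}]'
```

```text
t: 7.45
position: [0.5414, 0.2206, 0.1247]
ee_rot: [0.692, 0.722, -0.0, -0.0]
wrist_force: [0.4, -0.5, -1.0]
grip_width: 0.0126
t: 7.7
position: [0.5421, 0.2207, 0.1236]
ee_rot: [0.692, 0.722, 0.0, 0.0]
wrist_force: [0.7, -0.3, -0.8]
grip_width: 0.0125
t: 7.95
position: [0.5422, 0.2207, 0.1223]
ee_rot: [0.692, 0.722, 0.001, 0.0]
wrist_force: [0.2, 0.1, 2.2]
grip_width: 0.0127
```

Contact came at 0.1223, as expected. Releasing, rising and moving over the clip A end.

```bash
python3 -m crank '[{"slide":[0,0,0],"roll":0,"jaw":0.5},{"slide":[0,0,0],"roll":0,"jaw":0.5},{"slide":[0,0,0],"roll":0,"jaw":0.5},{"slide":[0,0,-10],"roll":0,"jaw":0.5},{"slide":[0,0,-30],"roll":0,"jaw":0.5},{"slide":[0,0,-30],"roll":0,"jaw":0.5},{"slide":[0,0,0],"roll":0,"jaw":0},{"slide":[0,0,0],"roll":0,"jaw":0},{"slide":[0,0,0],"roll":0,"jaw":0},{"slide":[0,0,0],"roll":0,"jaw":0}]'
python3 - <<'E'
from h import *
from station import bot
c=wcam(bot); pickle.dump(c,open("pics/w4.pkl","wb")); s=c["s"]; print(s["position"],yaw(s)[0],s["wrist_force"],s["t"])
t=bot.camera("scene"); pickle.dump(t,open("pics/scene4.pkl","wb"))
o=np.zeros((600,800,3),np.uint8)
o[:300,:400]=cv2.resize(c["pixels"],(400,300),interpolation=cv2.INTER_AREA)
o[302:302+298,:500]=cv2.resize(t["pixels"][195:275,275:409],(500,298),interpolation=cv2.INTER_CUBIC)
cv2.imwrite("pics/v4.png",o)
E
```

```text
t: 9.2
position: [0.5413, 0.2205, 0.1908]
ee_rot: [0.692, 0.722, -0.001, -0.001]
wrist_force: [-0.1, -0.4, -0.5]
grip_width: 0.0002
[0.54129209 0.22048245 0.19081418] 92.4823007385656 [-0.11837782 -0.3603309  -0.46867869] 9.2
```

View pics/v4.png

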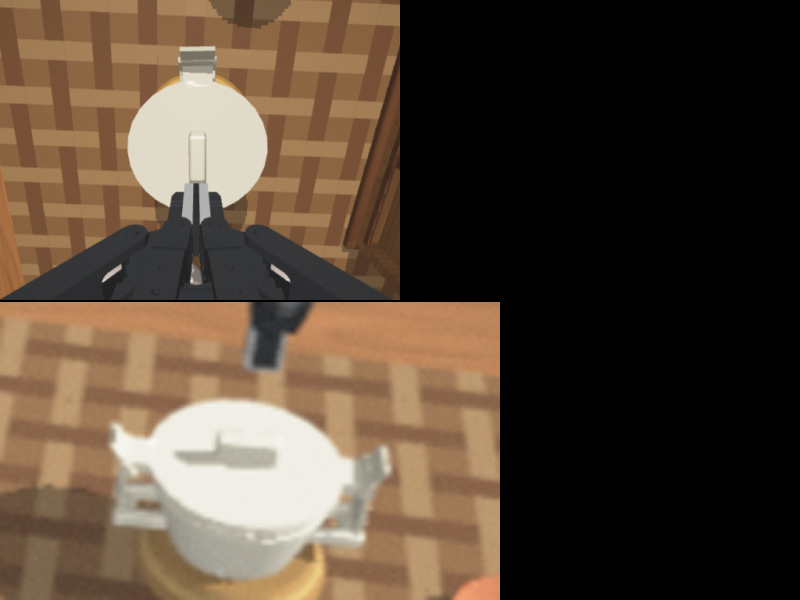

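The lid lies between both clips on their noses. Pressing at the A end, 44 mm out, with closed fingers.

```bash
python3 -m crank '[{"slide":[22,0,0],"roll":0,"jaw":0},{"slide":[22,0,10],"roll":0,"jaw":0},{"slide":[0,0,30],"roll":0,"jaw":0},{"slide":[0,0,25],"roll":0,"jaw":0},{"slide":[0,0,6],"roll":0,"jaw":0},{"slide":[0,0,0],"roll":0,"jaw":0}]'; for i in 1 ; do python3 -m crank '[{"slide":[0,0,3],"roll":0,"jaw":0},{"slide":[0,0,0],"roll":0,"jaw":0}]'; python3 -m crank '[{"slide":[0,0,3],"roll":0,"jaw":0},{"slide":[0,0,0],"roll":0,"jaw":0}]'; done | grep -E "pos|force"
```

```text
t: 10.05
position: [0.5396, 0.2653, 0.1205]
ee_rot: [0.691, 0.723, -0.0, -0.0]
wrist_force: [-0.1, 0.2, 0.2]
grip_width: -0.0001
position: [0.5403, 0.2647, 0.1185]
wrist_force: [-0.3, -0.1, -0.4]
position: [0.5398, 0.2644, 0.1148]
wrist_force: [-0.2, 1.0, -0.2]
```

```bash
for i in 1 2; do python3 -m crank '[{"slide":[0,0,2],"roll":0,"jaw":0},{"slide":[0,0,0],"roll":0,"jaw":0}]'; python3 -m crank '[{"slide":[0,0,2],"roll":0,"jaw":0},{"slide":[0,0,0],"roll":0,"jaw":0}]'; done | grep -E "pos|force"
```

```text
position: [0.5402, 0.2644, 0.1134]
wrist_force: [-0.0, -1.6, 4.8]
position: [0.5404, 0.2643, 0.1117]
wrist_force: [-0.7, -1.9, 7.0]
position: [0.5407, 0.2642, 0.1101]
wrist_force: [-1.3, -2.2, 9.2]
position: [0.5409, 0.2641, 0.1084]
wrist_force: [-1.4, -2.1, 11.3]
```

```bash
for i in 1 2; do python3 -m crank '[{"slide":[0,0,2],"roll":0,"jaw":0},{"slide":[0,0,0],"roll":0,"jaw":0}]'; python3 -m crank '[{"slide":[0,0,1.5],"roll":0,"jaw":0},{"slide":[0,0,0],"roll":0,"jaw":0}]'; done | grep -E "pos|force"
```

```text
position: [0.5411, 0.2641, 0.1068]
wrist_force: [-2.1, -4.3, 12.2]
position: [0.5413, 0.264, 0.1056]
wrist_force: [-2.3, -3.2, 13.7]
position: [0.5413, 0.2641, 0.104]
wrist_force: [-2.9, -3.6, 18.1]
position: [0.5415, 0.2641, 0.1029]
wrist_force: [-2.4, -4.0, 17.6]
```

```bash
python3 -m crank '[{"slide":[0,0,1.5],"roll":0,"jaw":0},{"slide":[0,0,0],"roll":0,"jaw":0}]'| grep -E "pos|force"; python3 -m crank '[{"slide":[0,0,1.5],"roll":0,"jaw":0},{"slide":[0,0,0],"roll":0,"jaw":0}]' | grep -E "pos|force"
```

```text
position: [0.5417, 0.2649, 0.1011]
wrist_force: [-2.5, -1.4, 15.3]
position: [0.5418, 0.2649, 0.0999]
wrist_force: [-2.8, -1.2, 17.4]
```

```bash
python3 -m crank '[{"slide":[0,0,1.5],"roll":0,"jaw":0},{"slide":[0,0,0],"roll":0,"jaw":0}]'| grep -E "pos|force"; python3 -m crank '[{"slide":[0,0,1],"roll":0,"jaw":0},{"slide":[0,0,0],"roll":0,"jaw":0}]' | grep -E "pos|force"
```

```text
position: [0.5418, 0.2649, 0.0988]
wrist_force: [-3.3, -1.7, 18.9]
position: [0.5418, 0.2649, 0.098]
wrist_force: [-3.4, -2.7, 21.1]
```

```bash
python3 -m crank '[{"slide":[0,0,-20],"roll":0,"jaw":0},{"slide":[0,0,-40],"roll":0,"jaw":0},{"slide":[0,0,-20],"roll":0,"jaw":0},{"slide":[-40,0,0],"roll":0,"jaw":0},{"slide":[-40,0,0],"roll":0,"jaw":0},{"slide":[-7,0,0],"roll":0,"jaw":0},{"slide":[0,0,0],"roll":0,"jaw":0}]'
python3 - <<'E'
from h import *
from station import bot
c=wcam(bot); pickle.dump(c,open("pics/w5.pkl","wb")); s=c["s"]
t=bot.camera("scene"); pickle.dump(t,open("pics/scene5.pkl","wb"))
o=np.zeros((600,800,3),np.uint8)
o[:300,:400]=cv2.resize(c["pixels"][:240,90:410],(400,300),interpolation=cv2.INTER_AREA)
o[302:302+298,:500]=cv2.resize(t["pixels"][195:275,275:409],(500,298),interpolation=cv2.INTER_CUBIC)
cv2.imwrite("pics/v5.png",o)
E
```

```text
t: 14.42
position: [0.5437, 0.1775, 0.1742]
ee_rot: [0.692, 0.722, 0.0, -0.0]
wrist_force: [-0.5, 1.0, -0.1]
grip_width: 0.0001
```

View pics/v5.png

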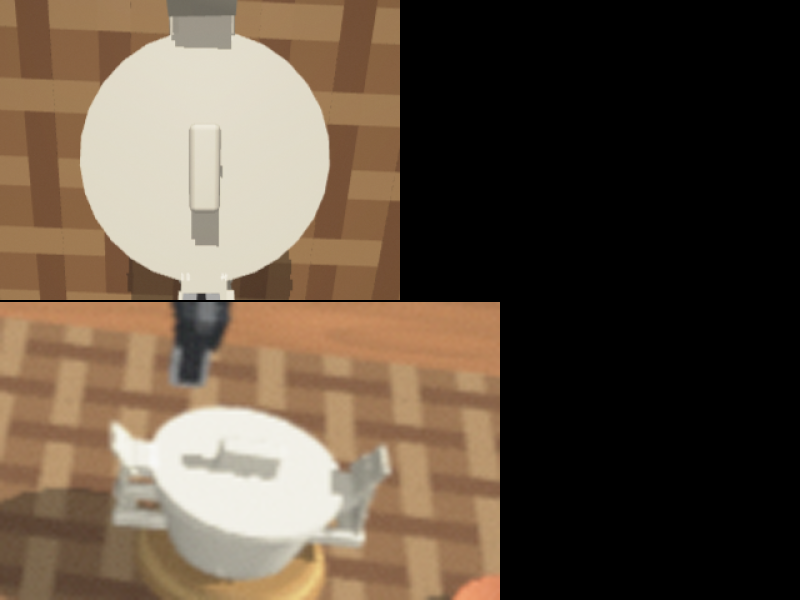

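The A end is down under its clip and the B end is still up. Pressing the B end.

```bash
python3 -m crank '[{"slide":[0,0,25],"roll":0,"jaw":0},{"slide":[0,0,25],"roll":0,"jaw":0},{"slide":[0,0,7],"roll":0,"jaw":0},{"slide":[0,0,2],"roll":0,"jaw":0},{"slide":[0,0,2],"roll":0,"jaw":0},{"slide":[0,0,0],"roll":0,"jaw":0}]'| grep -E "pos|force"; for i in 1 2; do python3 -m crank '[{"slide":[0,0,2],"roll":0,"jaw":0},{"slide":[0,0,0],"roll":0,"jaw":0}]'| grep -E "pos|force"; done
```

```text
position: [0.5441, 0.1778, 0.114]
wrist_force: [0.5, -0.1, -0.0]
position: [0.5441, 0.1777, 0.1118]
wrist_force: [0.3, 0.3, 1.0]
position: [0.5444, 0.1777, 0.1101]
wrist_force: [0.5, 0.8, 6.2]
```

```bash
for i in 1 2 ; do python3 -m crank '[{"slide":[0,0,2],"roll":0,"jaw":0},{"slide":[0,0,0],"roll":0,"jaw":0}]'| grep -E "pos|force"; python3 -m crank '[{"slide":[0,0,1.5],"roll":0,"jaw":0},{"slide":[0,0,0],"roll":0,"jaw":0}]'| grep -E "pos|force"; done
```

```text
position: [0.5445, 0.1778, 0.1084]
wrist_force: [-0.5, 0.3, 7.6]
position: [0.5447, 0.1777, 0.1072]
wrist_force: [-0.6, 1.6, 9.5]
position: [0.5449, 0.1778, 0.1056]
wrist_force: [-1.6, -0.3, 11.4]
position: [0.545, 0.1778, 0.1044]
wrist_force: [-1.6, 1.4, 13.2]
```

```bash
for i in 1 2 3; do python3 -m crank '[{"slide":[0,0,1.5],"roll":0,"jaw":0},{"slide":[0,0,0],"roll":0,"jaw":0}]'| grep -E "pos|force"; done
```

```text
position: [0.5452, 0.1779, 0.1032]
wrist_force: [-2.2, 0.9, 14.4]
position: [0.5453, 0.1774, 0.1015]
wrist_force: [0.5, -0.8, 12.3]
position: [0.5454, 0.1774, 0.1002]
wrist_force: [-1.3, -2.4, 15.6]
```

```bash
for i in 1 2; do python3 -m crank '[{"slide":[0,0,1.5],"roll":0,"jaw":0},{"slide":[0,0,0],"roll":0,"jaw":0}]'| grep -E "pos|force"; done; python3 -m crank '[{"slide":[0,0,1],"roll":0,"jaw":0},{"slide":[0,0,0],"roll":0,"jaw":0}]'| grep -E "pos|force"
```

```text
position: [0.5454, 0.1774, 0.099]
wrist_force: [-2.1, -2.7, 16.7]
position: [0.5454, 0.1774, 0.0978]
wrist_force: [-3.1, -1.9, 20.1]
position: [0.5454, 0.1774, 0.0971]
wrist_force: [-3.8, -2.3, 20.8]
```

```bash
python3 -m crank '[{"slide":[0,0,-20],"roll":0,"jaw":0},{"slide":[0,0,-40],"roll":0,"jaw":0},{"slide":[0,0,-40],"roll":0,"jaw":0},{"slide":[-30,0,0],"roll":0,"jaw":0},{"slide":[0,0,0],"roll":0,"jaw":0},{"slide":[0,0,0],"roll":0,"jaw":0}]'
python3 - <<'E'
from h import *
from station import bot
c=wcam(bot); pickle.dump(c,open("pics/w6.pkl","wb")); s=c["s"]
t=bot.camera("scene"); pickle.dump(t,open("pics/scene6.pkl","wb"))
o=np.zeros((600,800,3),np.uint8)
o[:300,:400]=cv2.resize(c["pixels"][:300,50:450],(400,300),interpolation=cv2.INTER_AREA)
o[302:302+298,:500]=cv2.resize(t["pixels"][195:275,275:409],(500,298),interpolation=cv2.INTER_CUBIC)
cv2.imwrite("pics/v6.png",o)
E
```

```text
t: 19.02
position: [0.5445, 0.1478, 0.1932]
ee_rot: [0.692, 0.722, -0.0, -0.001]
wrist_force: [0.5, 0.3, -0.8]
grip_width: 0.0002
```

View pics/v6.png

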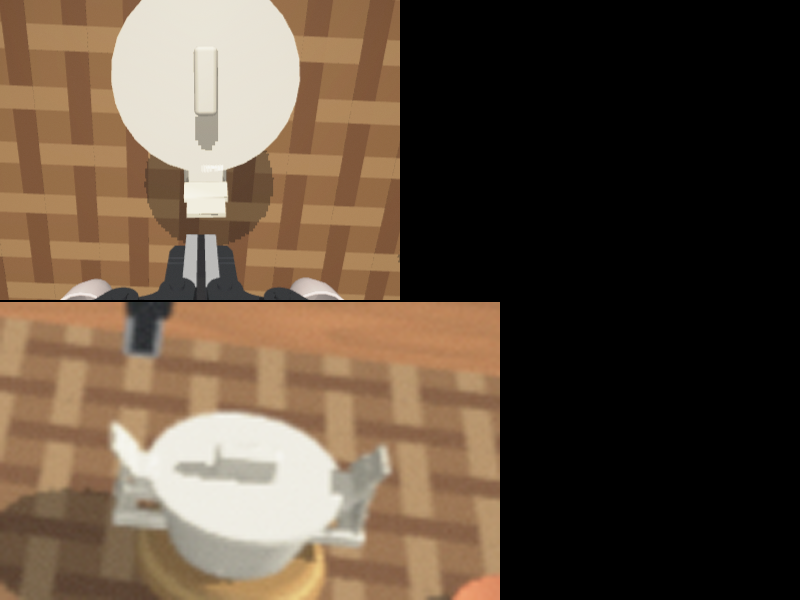

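Both ends look to be under the clips. I'll probe flange height at each end with a light touch; fully home means the tips make contact at TCP z of about 0.105.

```bash
python3 -m crank '[{"slide":[39,0,0],"roll":0,"jaw":0},{"slide":[39,0,0],"roll":0,"jaw":0},{"slide":[39,2,0],"roll":0,"jaw":0},{"slide":[0,0,40],"roll":0,"jaw":0},{"slide":[0,0,35],"roll":0,"jaw":0},{"slide":[0,0,8],"roll":0,"jaw":0},{"slide":[0,0,0],"roll":0,"jaw":0},{"slide":[0,0,0],"roll":0,"jaw":0}]'| grep -E "pos|force"; for i in 1 2 3; do python3 -m crank '[{"slide":[0,0,2],"roll":0,"jaw":0},{"slide":[0,0,0],"roll":0,"jaw":0}]'| grep -E "pos|force"; done
```

```text
position: [0.543, 0.2649, 0.1124]
wrist_force: [-0.2, -1.3, -0.2]
position: [0.5422, 0.2646, 0.1095]
wrist_force: [-0.5, -0.6, 0.3]
position: [0.5418, 0.2645, 0.1067]
wrist_force: [0.5, -0.3, -0.7]
position: [0.542, 0.2647, 0.1051]
wrist_force: [0.1, 0.5, 2.3]
```

```bash
for i in 1 2 3 4; do python3 -m crank '[{"slide":[0,0,2.5],"roll":0,"jaw":0},{"slide":[0,0,0],"roll":0,"jaw":0}]'| grep -E "pos|force"; done; python3 -m crank '[{"slide":[0,0,-20],"roll":0,"jaw":0},{"slide":[0,0,-40],"roll":0,"jaw":0},{"slide":[-29,0,0],"roll":0,"jaw":0},{"slide":[-29,0,0],"roll":0,"jaw":0},{"slide":[-29,0,0],"roll":0,"jaw":0},{"slide":[0,0,30],"roll":0,"jaw":0},{"slide":[0,0,13],"roll":0,"jaw":0},{"slide":[0,0,0],"roll":0,"jaw":0},{"slide":[0,0,0],"roll":0,"jaw":0}]'| grep -E "pos|force";
```

```text
position: [0.542, 0.2647, 0.1033]
wrist_force: [-3.2, -1.6, 9.6]
position: [0.5421, 0.2647, 0.1014]
wrist_force: [-4.1, -1.0, 12.0]
position: [0.5421, 0.2647, 0.0995]
wrist_force: [-4.5, -2.0, 16.0]
position: [0.5421, 0.2647, 0.0975]
wrist_force: [-6.8, -2.3, 20.8]
position: [0.5461, 0.1782, 0.1124]
wrist_force: [-0.2, 0.1, 0.4]
```

```bash
for i in 1 2 3 4 5 6; do python3 -m crank '[{"slide":[0,0,2],"roll":0,"jaw":0},{"slide":[0,0,0],"roll":0,"jaw":0}]'| grep -E "pos|force"; done
```

```text
position: [0.5458, 0.1779, 0.1102]
wrist_force: [-0.4, -0.2, 0.2]
position: [0.5455, 0.1777, 0.1077]
wrist_force: [0.4, -0.2, 0.2]
position: [0.5455, 0.1777, 0.1056]
wrist_force: [0.4, 0.5, 0.2]
position: [0.5458, 0.1777, 0.1045]
wrist_force: [-1.6, -0.6, 6.5]
position: [0.5458, 0.1777, 0.103]
wrist_force: [-3.1, -0.3, 9.0]
position: [0.5458, 0.1777, 0.1014]
wrist_force: [-4.7, -0.9, 12.5]
```

Both ends make contact at a TCP z of about 0.1055, so the lid is home and level, and the force rises smoothly with no further snap. Retreating for a last look.

```bash
python3 -m crank '[{"slide":[0,0,-20],"roll":0,"jaw":0},{"slide":[0,0,-50],"roll":0,"jaw":0},{"slide":[0,0,-50],"roll":0,"jaw":0},{"slide":[-20,-20,-20],"roll":0,"jaw":0},{"slide":[-20,-40,0],"roll":0,"jaw":0},{"slide":[0,-50,0],"roll":0,"jaw":0},{"slide":[0,-50,0],"roll":0,"jaw":0},{"slide":[0,0,0],"roll":0,"jaw":0},{"slide":[0,0,0],"roll":0,"jaw":0}]'
python3 - <<'E'
from h import *
from station import bot
t=bot.camera("scene"); im=t["pixels"].copy()
a=np.linspace(0,2*np.pi,60); uv=proj(t,np.c_[.5425+.061*np.cos(a),.2205+.061*np.sin(a),0*a+.080])
o=cv2.resize(im[150:310],None,fx=1.5,fy=1.5,interpolation=cv2.INTER_CUBIC)
k=cv2.resize(im[200:270,280:400],None,fx=5,fy=5,interpolation=cv2.INTER_CUBIC)
for u in uv: cv2.circle(k,tuple(((u-[280,200]+.5)*5).astype(int)),1,(0,0,255),-1)
f=np.zeros((595,768,3),np.uint8); f[:240]=o; f[242:592,:600]=k; cv2.imwrite("pics/v7.png",f)
E
```

```text
t: 25.62
position: [0.3884, 0.1309, 0.2404]
ee_rot: [0.692, 0.722, 0.001, 0.001]
wrist_force: [-0.0, 0.3, -0.1]
grip_width: -0.0001
```

View pics/v7.png

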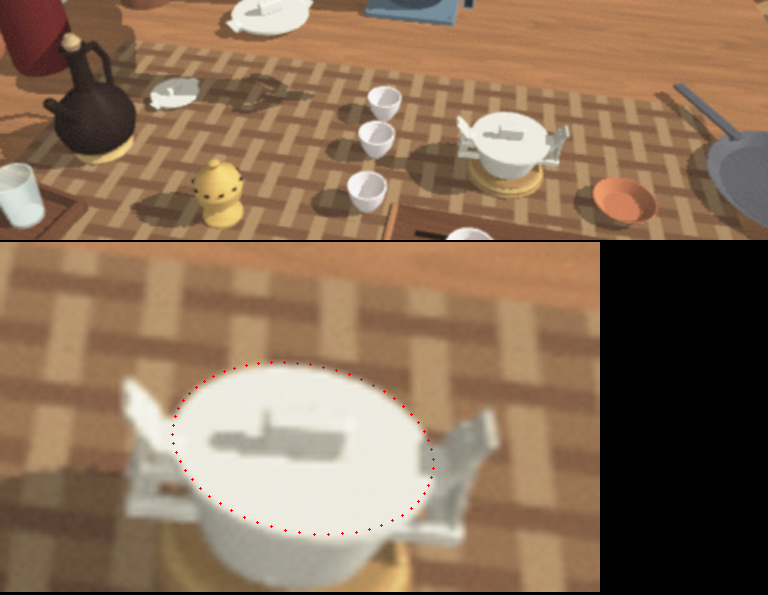

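The flange matches the ellipse projected for a fully home, level lid at z 0.080 (red dots), and the cups, jebena, burner and dish stand where they were. Handing in.

```bash
python3 -c "
from station import bot; print(bot.finish_job())"
```

```text
the job is handed in; nothing more can be done
None
```

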